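# Centre the lidded pot on the charcoal stove

## Task

The small lidded pot was set down off-centre on the charcoal stove's three pot rests and could tip. With light fingertip taps on its side, slide it until it sits level and centred over the stove, then draw back. Do not grasp, lift or tip the pot, do not touch its lid or lean on the stove, and leave the other things where they are.

Things in the scene. Friction and masses are not known exactly. Their poses are not given: they have to be found in the camera images.
- jiko: unlit round charcoal stove, blue waisted metal body 230 mm across the top, clay liner; fixed. Origin on its upright axis at bench level, z up; it may be turned any way. Clay rim 180 mm up. Three steel pot rests, evenly spaced, have level tops 195 mm up, 13 mm wide, from 28 to 62 mm out from the axis. Wire handles at two sides reach 145 mm from the axis, below 165 mm.
- pot: round flat-bottomed aluminium pot, 0.25 to 0.5 kg, loose on the rests. Origin: centre of its underside, z up its axis. Wall 140 mm across; the flange round its mouth, 150 mm across, has its top 55 mm up, so a finger beside the pot meets the flange's edge first. Starts 17 to 26 mm off the stove's axis. It slides at a push of 1 to 2.5 N; pressing down on the flange can tip it.
- lid: flat aluminium lid, 140 mm across, loose on the pot, a 5 mm deep plug inside the mouth. Origin: on its axis in the plane of the flange's top, 55 mm above the pot's origin. A black knob 30 mm across at its middle has its top 25 mm above the origin.
- bowl: white ceramic bowl, 150 mm across, on the shelf. Bystander, leave it alone. Origin at the middle of its underside.
- spoon_a: stainless steel spoon, 180 mm long, on the shelf. Bystander, leave it alone. Origin at the middle of its underside.
- spoon_b: stainless steel spoon, 180 mm long, lying near the stove. Bystander, leave it alone. Origin at the middle of its underside.
- jar: closed glass spice jar, 46 mm across, 86 mm high, red cap, standing near the stove. Bystander, leave it alone. Origin at the middle of its underside.
- mug: blue mug, 80 mm across, 80 mm high, standing near the stove. Bystander, leave it alone. Origin at the middle of its underside.
- tongs: steel charcoal tongs, 285 mm long, lying near the stove. Bystander, leave it alone. Origin at the middle of its underside.
Things that resemble listed ones, but are neither listed nor needed, are in the scene too. Leave any green or red look-alike of the pot alone.

How it is judged:
At the end, for the whole second after the job is handed in: The pot stands at rest and level (within 1.7 degrees) on the pot rests, its axis within 6 mm of the stove's axis, with its lid seated (horizontal distance between pot and jiko below 0.006 m and angle between pot's own z axis and vertical below 0.03 rad and z of pot in the frame of jiko between 0.192 and 0.198 m and linear speed of pot below 0.01 m/s and horizontal distance between lid and pot below 0.007 m and angle between lid's own z axis and vertical below 0.04 rad and z of lid in the frame of pot below 0.058 m); the robot touches nothing.
It fails at once if the pot is tipped (more than 7 degrees), lifted, or drops from the rests (by more than 10 mm) (angle between pot's own z axis and vertical above 0.12 rad or z of pot in the frame of jiko above 0.205 m or z of pot in the frame of jiko below 0.185 m).
It fails at once if the pot is pushed hard (more than 12 N) or with anything but the fingers (contact force between the fingers and pot above 12 N or contact force between the arm and pot above 1 N).
It fails at once if the lid is touched (more than 0.5 N), lifted or knocked askew (contact force between any of the fingers, the arm and lid above 0.5 N or z of lid in the frame of pot above 0.065 m or angle between lid's own z axis and vertical above 0.2 rad).
It fails at once if the robot leans on the stove (more than 5 N) (contact force between any of the fingers, the arm and jiko above 5 N).
It fails at once if a bystander is disturbed (moved more than 20 mm) (distance of any of bowl, spoon_a, spoon_b, jar, mug, tongs from where it was at the start of the episode above 0.02 m).
It also fails if it takes over 58 s, if anything falls off the work surface, if the arm or the gripper's body presses on something with over 40 N, if the wrist force passes 120 N, or if a joint passes its speed limit or range.

## Robot

A 7-joint arm with a two-finger parallel gripper is mounted at the origin on the work surface. World frame = base frame: x ahead of the robot, y to its left, z up, the work surface at z = 0. Lengths are in m, angles in rad, forces in N, time in s.
With the tool pointing down it reaches from about 0.4 to 0.925 m from the base axis. Payload 4.1 kg.
Tool frame: the origin (TCP) lies midway between the tips of the shut fingers; the grasp point (between the pads) lies 19 mm behind it; z points along the fingers, y is the direction in which the jaws open and shut (so a half turn about z gives the same grasp; the last joint's range is limited). The gripper opens to 85 mm and grips with 20 to 120 N. Pads are 22 mm wide; open, the fingers measure 114 mm over their backs; the gripper's body (76 mm by 85 mm) begins 54 mm behind the grasp point. The pads swing forward as they close: fully open they stand 13 mm farther back than shut.
Start: joints at [-1.44, 0.398, 0.045, 1.537, -0.019, 1.207, -0.051], TCP at [0.148, 0.633, 0.231] pointing down, gripper open.
Joint ranges: [-2.82, 2.82], [-0.49, 2.23], [-1.37, 1.46], [0, 2.46], [-1.36, 4.5], [0.23, 2], [-2.94, 2.94]. Speed limits (rad/s): [2.57, 2.57, 3.14, 3.14, 3.14, 3.14, 3.14].

## Interface

Orientations are given as [roll, pitch, yaw] about the fixed x, y, z axes, in that order (R = Rz(yaw) Ry(pitch) Rx(roll)).
In Python, from rig import manip gives the robot as it stands. The module is installed in compiled form; this text tells all that it offers.
- The arm moves only by the tool jog_arm, never from a script. Its argument "steps" is a list of rows, each a list of 7 numbers: the shift along the tool's x, y, z in m, then the turn, a rotation vector about the tool's x, y, z in degrees, then the opening, from 0 (shut) to 1 (fully open). A call has 1 to 12 rows; each row shifts and turns the commanded pose from where the row before left it, along the tool's axes as they then stand; what a row does not reach is not made up. A row lasts 1/8 s, in which the tool goes at most 62.5 mm and 10.7 degrees, less where a joint would pass 70% of its speed; a pose out of reach is approached as far as the arm can. A call with a gripper value outside its range is refused whole. The fingers move at their own pace and stop on an object; "squeeze" is the grip in N (left out, the last holds). Time passes only in rows, so rows that do not move let the fingers close. It gives the time, the measured TCP pose, the force and the opening at its end, in the units of the state.
- manip.read_state(): the state, without advancing time (a new reading comes with each control period).
- manip.capture(name): name is "side" or "top"; returns a dict with "image" (480x640x3 uint8, red, green, blue), "z_map" (480x640 float32, m along the optical axis (not along the pixel's ray), 0 where there is no reading), "fx", "fy", "cx", "cy" (pixels), "view" (4x4, takes a point from world to camera coordinates). Camera axes: x right, y up, looking along -z (the intrinsics and any distortion apply to the point x, -y, -z); pixel columns grow to the right and rows downward; lengths in m; the calibration is good to about 2 mm. A picture is of the moment at which its call begins.
- manip.sign_off(): hands the job in, once; it reports no verdict.
The state is a dict: "time_s": time; "joint_pos": joint angles; "qvel": joint speeds; "tau": joint torques, N m; "position": TCP position; "tcp_rot": TCP orientation; "wrist_force": force on the tool from outside, world axes, zero at the start; "torque": the same for the moment, N m; "grip_width": finger opening in m.
Only numpy, scipy, OpenCV 4.12 (cv2) and the standard library are available. Lean on these libraries where they do the work, as an engineer would, in place of code of your own. Each camera call takes 0.05 s, during which the arm holds its last target. There are 200 camera calls.

## Working session

There is one attempt and no reset: what is moved stays moved. The work goes in short steps, Python scripts to look and compute and a tool call to move; the robot and the scene stay as the last step left them, time stands still between calls to the robot, and variables do not carry over. Pictures are saved under pics/ and viewed, about 8 in all and at most 12, crops included, and the job is handed in when it is done.

Besides the shell and the picture viewer there is one more tool, called after "Emit:" by a JSON object that holds its "name" and its "arguments", one argument or row to a line. jog_arm: Moves the arm, as the interface text tells. Its arguments: {"type":"object","properties":{"steps":{"type":"array"},"squeeze":{"type":"number"}},"required":["steps"]}

```bash
mkdir -p pics
cat > h.py <<'E'
import numpy as np, cv2
from rig import manip
def cap(n):
    c=manip.capture(n); np.savez(f'{n}.npz',**c); return c
def pts(c):
    v,u=np.mgrid[0:480,0:640]; z=c['z_map']
    p=np.stack([(u-c['cx'])/c['fx']*z,-(v-c['cy'])/c['fy']*z,-z,np.ones_like(z)],-1)
    return (p@np.linalg.inv(c['view']).T)[...,:3]
def ray(c,u,v,h):
    V=np.linalg.inv(c['view']); d=V[:3,:3]@np.array([(u-c['cx'])/c['fx'],-(v-c['cy'])/c['fy'],-1]); o=V[:3,3]
    return o+d*(h-o[2])/d[2]
def proj(c,P):
    q=c['view']@np.append(P,1); return c['cx']+c['fx']*q[0]/-q[2], c['cy']+c['fy']*-q[1]/-q[2]
E
python3 - <<'E'
from h import *
for n in('side','top'):
    c=cap(n); cv2.imwrite(f'pics/{n}0.png',c['image'][...,::-1]); print(n,c['fx'],c['fy'],c['cx'],c['cy'],np.linalg.inv(c['view']).round(3).tolist(),[k for k in c])
print(manip.read_state())
E
```

```text
side 597.1985609706906 597.1985609706906 325.1943370139194 233.61976990220657 [[0.979, 0.16, -0.127, 0.379], [-0.204, 0.752, -0.627, -0.846], [-0.005, 0.64, 0.769, 1.29], [0.0, 0.0, 0.0, 1.0]] ['image', 'z_map', 'fx', 'fy', 'cx', 'cy', 'view']
top 485.89785085139437 485.89785085139437 318.26354027386816 240.97689124370805 [[-0.011, 0.992, -0.124, 0.395], [-1.0, -0.012, -0.002, 0.096], [-0.003, 0.124, 0.992, 1.235], [0.0, 0.0, 0.0, 1.0]] ['image', 'z_map', 'fx', 'fy', 'cx', 'cy', 'view']
{'time_s': 0.1, 'joint_pos': array([-1.43996822,  0.39908063,  0.0450224 ,  1.53774815, -0.01868751,
        1.20690692, -0.0506789 ]), 'qvel': array([-1.35032066e-03, -9.43273585e-04, -3.83511257e-04, -4.08998868e-03,
       -8.34115608e-05,  1.81323446e-04, -1.42549404e-03]), 'tau': array([ 3.00509062e-03, -4.76267874e+01,  1.36967182e+00, -2.54952657e+01,
        1.19513960e-02,  5.03479532e-03,  3.24063507e-06]), 'position': array([0.1479185 , 0.63236252, 0.23039385]), 'tcp_rot': array([-3.13987512e+00,  1.24326950e-04,  2.91191516e+00]), 'wrist_force': array([ 0.23534694, -0.12164042, -0.26339155]), 'torque': array([ 0.03227789, -0.01994911,  0.04368503]), 'grip_width': 0.08534885329490889}
```

View pics/side0.png

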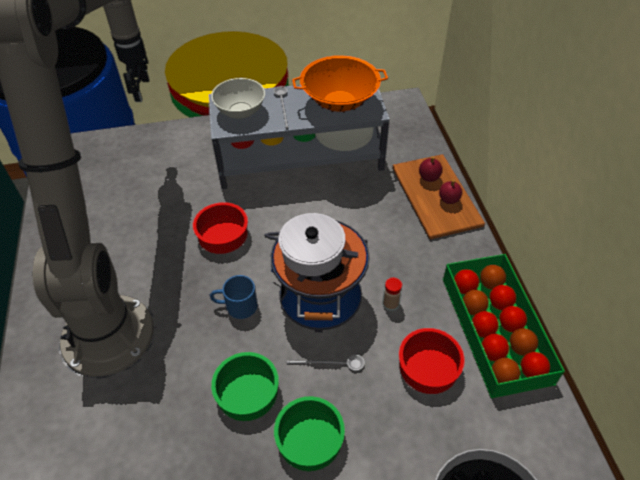

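View pics/top0.png

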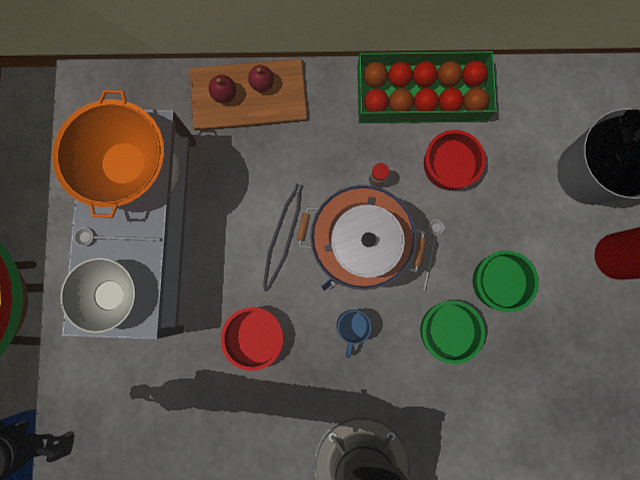

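The only candidate is the silver lidded pot: side (312,243), top (368,241). The look-alikes are red tubs at side (221,228) and (431,360), green tubs at side (246,386) and (309,432), the white bowl at (239,98) and the black pail at (487,470). I'll check the choice in one close crop and measure.

Run:
```python
from h import *
t=dict(np.load('top.npz')); s=dict(np.load('side.npz'))
a=cv2.resize(t['image'][180:300,300:440],None,fx=4,fy=4,interpolation=cv2.INTER_CUBIC)
b=cv2.resize(s['image'][205:335,255:380],None,fx=3,fy=3,interpolation=cv2.INTER_CUBIC)
b=cv2.resize(b,(240*1,250)) if 0 else b
H=max(a.shape[0],b.shape[0]); im=np.zeros((H,a.shape[1]+b.shape[1],3),np.uint8); im[:a.shape[0],:a.shape[1]]=a; im[:b.shape[0],a.shape[1]:]=b
im=im[:, :]; im=cv2.resize(im,(800,int(H*800/im.shape[1])))
cv2.imwrite('pics/crop.png',im[...,::-1])
for n,c,box in(('top',t,(300,180,440,300)),('side',s,(260,205,380,335))):
    p=pts(c); x0,y0,x1,y1=box; q=p[y0:y1,x0:x1].reshape(-1,3); 
    print(n,np.histogram(q[:,2],bins=np.arange(0.1,.3,.01)))
    hs=cv2.cvtColor(c['image'],cv2.COLOR_RGB2HSV)[y0:y1,x0:x1].reshape(-1,3)
    for nm,m in(('flange/lid',(q[:,2]>.238)&(q[:,2]<.262)),('clay',(q[:,2]>.172)&(q[:,2]<.188))):
        k=q[m]; 
        if len(k): cc,r=cv2.minEnclosingCircle(k[:,:2].astype(np.float32)); print(nm,m.sum(),np.round(cc,4),round(r,4),np.median(k,0).round(4))
```

```text
top (array([   0,    0,   46,  446,   67,   12,   92, 2482, 1945,    8,    0,
          0,    0,    0,  308, 3659,   18,  168,    0]), array([0.1 , 0.11, 0.12, 0.13, 0.14, 0.15, 0.16, 0.17, 0.18, 0.19, 0.2 ,
       0.21, 0.22, 0.23, 0.24, 0.25, 0.26, 0.27, 0.28, 0.29]))
flange/lid 3982 [ 0.5191 -0.0025] 0.0752 [ 0.517  -0.0017  0.254 ]
clay 4315 [0.5374 0.    ] 0.1165 [0.5533 0.0181 0.1797]
side (array([  24,   33,   97,  285,  173,  189,  118, 1245, 1474,   50,  131,
        164,  160,  126,  180, 2363,   65,  119,    2]), array([0.1 , 0.11, 0.12, 0.13, 0.14, 0.15, 0.16, 0.17, 0.18, 0.19, 0.2 ,
       0.21, 0.22, 0.23, 0.24, 0.25, 0.26, 0.27, 0.28, 0.29]))
flange/lid 2614 [ 0.5177 -0.003 ] 0.0774 [ 0.5162 -0.0146  0.2546]
clay 2632 [ 0.5387 -0.0022] 0.1191 [ 0.5505 -0.0549  0.1803]
```

View pics/crop.png

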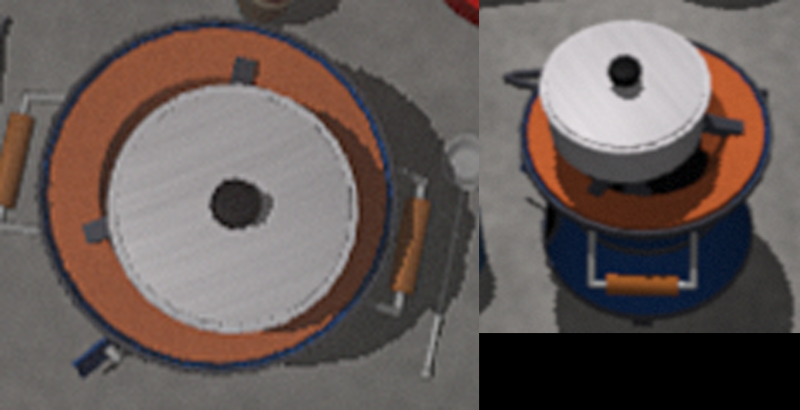

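The crop confirms it: the silver lidded pot with the black knob, at crop (235,205), shifted toward the robot on the blue/clay stove. I'll refine both centres with circle fits.

```bash
cat >> h.py <<'E'
from scipy.optimize import least_squares
def circ(P,R=None):
    if R is None: f=lambda q:np.hypot(P[:,0]-q[0],P[:,1]-q[1])-q[2]; q0=[*P.mean(0),.1]
    else: f=lambda q:np.hypot(P[:,0]-q[0],P[:,1]-q[1])-R; q0=P.mean(0)
    r=least_squares(f,q0,loss='soft_l1',f_scale=.001); return r.x.round(4),round(float(np.median(abs(f(r.x)))),4)
def edge(c,mask,h):
    n=max(cv2.findContours(mask.astype(np.uint8),cv2.RETR_EXTERNAL,cv2.CHAIN_APPROX_NONE)[0],key=len)[:,0]
    return np.array([ray(c,u,v,h)[:2] for u,v in n])
def measure(c,ctr=(.528,0),lidonly=False):
    p=pts(c); near=np.hypot(p[...,0]-ctr[0],p[...,1]-ctr[1])
    out={}
    P=edge(c,(p[...,2]>.235)&(p[...,2]<.285)&(near<.11),.25); out['pot']=P
    hs=cv2.cvtColor(c['image'],cv2.COLOR_RGB2HSV)
    clay=(hs[...,0]<14)&(hs[...,1]>110)&(p[...,2]>.165)&(p[...,2]<.2)&(near<.135)
    pot=(p[...,2]>.235)&(near<.11)
    m=cv2.morphologyEx((clay|pot).astype(np.uint8),cv2.MORPH_CLOSE,np.ones((5,5)))
    out['clay']=edge(c,m,.18)
    m=(p[...,2]>.17)&(near<.122); out['rim']=edge(c,m,.18); out['near']=near; out['p']=p
    return out
E
python3 - <<'E'
from h import *
for n in('top','side'):
    c=dict(np.load(n+'.npz')); o=measure(c)
    print(n,'pot',circ(o['pot']),circ(o['pot'],.075))
    for k in('clay','rim'):
        P=o[k]; a=np.arctan2(P[:,1],P[:,0]-.535)
        # keep far from pot's occlusion for side view
        if n=='side':
            P=P[(np.hypot(P[:,0]-.535,P[:,1])<.125)]
        print(k,circ(P),len(P),circ(P,.115))
    p=o['p']; m=(p[...,2]>.262)&(o['near']<.1); print('knob',np.median(p[m],0).round(4))
    hs=cv2.cvtColor(c['image'],cv2.COLOR_RGB2HSV)
    m=(hs[...,2]<110)&(hs[...,1]<70)&(p[...,2]>.17)&(p[...,2]<.21)&(o['near']<.12)
    nn,l,st,ce=cv2.connectedComponentsWithStats(m.astype(np.uint8))
    for i in range(1,nn):
        if st[i,4]>15: q=p[l==i]; print(' dark',ce[i].round(1),st[i,4],np.median(q,0).round(4),q.min(0).round(3),q.max(0).round(3))
t=dict(np.load('top.npz'));p=pts(t)
m=(p[...,2]>.03)&(p[...,2]<.4); n,l,st,ce=cv2.connectedComponentsWithStats(m.astype(np.uint8))
for i in range(1,n):
    if st[i,4]>60: q=p[l==i]; print(ce[i].round(0),q.min(0).round(3),q.max(0).round(3))
E
```

```text
top pot (array([ 0.5189, -0.0027,  0.0738]), 0.0005) (array([ 0.5189, -0.0026]), 0.0012)
clay (array([5.361e-01, 5.000e-04, 1.067e-01]), 0.0005) 275 (array([0.5406, 0.006 ]), 0.008)
rim (array([5.358e-01, 1.000e-04, 1.143e-01]), 0.0006) 297 (array([0.536, 0.   ]), 0.0008)
knob [ 0.5178 -0.0024  0.2749]
 dark [370.7 200.4] 42 [ 0.6147 -0.0184  0.187 ] [ 0.606 -0.025  0.184] [ 0.622 -0.012  0.192]
 dark [362.3 248.6] 434 [0.505  0.0125 0.1786] [ 0.421 -0.116  0.171] [0.623 0.114 0.185]
 dark [328.1 247.3] 45 [0.5119 0.0774 0.1858] [0.504 0.068 0.174] [0.521 0.086 0.19 ]
side pot (array([ 0.518 , -0.0051,  0.0752]), 0.0012) (array([ 0.518, -0.005]), 0.0012)
clay (array([ 0.5356, -0.002 ,  0.1083]), 0.0011) 208 (array([0.5343, 0.0044]), 0.0047)
rim (array([ 0.5352, -0.0041,  0.1158]), 0.0016) 227 (array([ 0.535 , -0.0045]), 0.0014)
knob [ 0.5174 -0.0081  0.2747]
 dark [343.2 223.7] 18 [0.6125 0.0808 0.1789] [0.602 0.069 0.173] [0.624 0.094 0.182]
 dark [348.9 253.5] 85 [ 0.6022 -0.0202  0.1887] [ 0.583 -0.03   0.178] [ 0.62 -0.01  0.21]
 dark [271.4 261.2] 20 [0.4223 0.0033 0.1803] [ 0.4
[... 397 characters left out ...]
.931 0.209 0.041] [0.993 0.274 0.103]
[222.  88.] [0.902 0.305 0.035] [0.968 0.371 0.109]
[124. 218.] [0.323 0.411 0.031] [0.836 0.64  0.288]
[606. 159.] [ 0.618 -0.646  0.03 ] [ 0.827 -0.501  0.19 ]
[458. 156.] [ 0.673 -0.321  0.03 ] [ 0.823 -0.172  0.062]
[363. 235.] [ 0.421 -0.146  0.03 ] [0.731 0.147 0.28 ]
[622. 253.] [ 0.442 -0.661  0.03 ] [ 0.559 -0.597  0.184]
[511. 280.] [ 0.367 -0.433  0.03 ] [ 0.515 -0.282  0.063]
[457. 333.] [ 0.246 -0.297  0.03 ] [ 0.395 -0.147  0.063]
[249. 339.] [0.238 0.187 0.03 ] [0.384 0.335 0.062]
[354. 331.] [ 0.263 -0.023  0.03 ] [0.376 0.056 0.085]
[ 37. 443.] [0.118 0.557 0.243] [0.188 0.696 0.4  ]
[365. 461.] [-0.02  -0.072  0.03 ] [0.079 0.073 0.293]
```

Both cameras agree: the pot is about 17 mm off in −x and 1–3 mm off in −y, so I need to push along about +6° from world +x. I'll raise the tool, yaw by +19° and partly close the fingers, so two fingertips make a shallow cradle. Then I'll travel to the near side of the stove.

Emit:
{"name": "jog_arm", "arguments": {
  "steps": [
    [0,0,-0.057,0,0,-9.6,0.25],
    [0,0,-0.057,0,0,-9.6,0.25],
    [0,0,-0.056,0,0,0,0.25],
    [0,0,0,0,0,0,0.25]
  ],
  "squeeze": 20
}}

```text
time_s: 0.6
position: [0.1485, 0.6347, 0.407]
tcp_rot: [3.132, 0.003, -3.037]
wrist_force: [0.2, -0.4, 0.0]
grip_width: 0.0219
```

Emit:
{"name": "jog_arm", "arguments": {
  "steps": [
    [-0.0161,-0.0559,0,0,0,0,0.25],
    [-0.0161,-0.0559,0,0,0,0,0.25],
    [-0.0161,-0.0559,0,0,0,0,0.25],
    [-0.0161,-0.0559,0,0,0,0,0.25],
    [-0.0161,-0.0559,0,0,0,0,0.25],
    [-0.0161,-0.0559,0,0,0,0,0.25]
  ]
}}

```text
time_s: 1.35
position: [0.2796, 0.3071, 0.3999]
tcp_rot: [-3.14, -0.001, -3.036]
wrist_force: [1.3, -0.4, 0.9]
grip_width: 0.0212
```

Emit:
{"name": "jog_arm", "arguments": {
  "steps": [
    [-0.0161,-0.0559,0,0,0,0,0.25],
    [-0.0161,-0.0559,0,0,0,0,0.25],
    [-0.0161,-0.0559,0,0,0,0,0.25],
    [-0.0161,-0.0559,0,0,0,0,0.25],
    [-0.0161,-0.0559,0,0,0,0,0.25],
    [-0.0161,-0.0559,0,0,0,0,0.25],
    [0,0,0,0,0,0,0.25],
    [0,0,0,0,0,0,0.25]
  ]
}}

```text
time_s: 2.35
position: [0.4101, -0.0132, 0.4004]
tcp_rot: [3.141, -0.002, -3.036]
wrist_force: [-0.6, -0.4, -0.6]
grip_width: 0.0212
```

Emit:
{"name": "jog_arm", "arguments": {
  "steps": [
    [0,0,0.03,0,0,0,0.25],
    [0,0,0.04,0,0,0,0.25],
    [0,0,0.04,0,0,0,0.25],
    [0,0,0.03,0,0,0,0.25],
    [0,0,0.02,0,0,0,0.25],
    [0,0,0.01,0,0,0,0.25],
    [0,0,0,0,0,0,0.25],
    [0,0,0,0,0,0,0.25]
  ]
}}

```text
time_s: 3.35
position: [0.4113, -0.0134, 0.232]
tcp_rot: [3.141, 0.001, -3.035]
wrist_force: [-0.2, 1.0, -0.9]
grip_width: 0.0213
```

Run:
```python
from h import *
t=cap('top'); s=cap('side')
a=cv2.resize(t['image'][170:320,290:450],(400,375),interpolation=cv2.INTER_CUBIC)
b=cv2.resize(s['image'][185:335,240:400],(400,375),interpolation=cv2.INTER_CUBIC)
cv2.imwrite('pics/pre.png',np.hstack([a,b])[...,::-1])
st=manip.read_state(); print(st['position'].round(4),st['wrist_force'].round(2),st['joint_pos'].round(2))
```

```text
[ 0.4114 -0.0135  0.2321] [-0.73  0.18  0.5 ] [-0.91 -0.09  0.8   2.08  0.07  1.12  1.54]
```

View pics/pre.png

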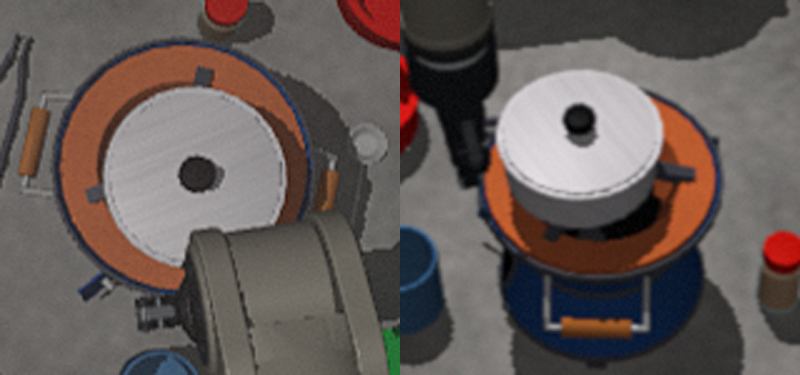

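The fingers (right half, at about (470,165)) stand clear on the robot side of the pot, tips below the lid, and the side view of the pot is open. I'll approach slowly until contact.

Emit:
{"name": "jog_arm", "arguments": {
  "steps": [
    [-0.005,0,0,0,0,0,0.25],
    [-0.005,0,0,0,0,0,0.25],
    [-0.003,0,0,0,0,0,0.25],
    [-0.002,0,0,0,0,0,0.25],
    [-0.002,0,0,0,0,0,0.25],
    [-0.002,0,0,0,0,0,0.25],
    [-0.002,0,0,0,0,0,0.25],
    [-0.002,0,0,0,0,0,0.25],
    [-0.002,0,0,0,0,0,0.25],
    [-0.002,0,0,0,0,0,0.25]
  ]
}}

```text
time_s: 4.7
position: [0.4373, -0.0111, 0.2311]
tcp_rot: [3.141, -0.001, -3.036]
wrist_force: [-2.7, -0.9, 1.1]
grip_width: 0.0211
```

```bash
cat > m.py <<'E'
from h import *
import sys
s=cap('side'); o=measure(s)
P=o['pot']; P=P[(P[:,0]>.40)]; 
p=o['p']; m=(p[...,2]>.266)&(p[...,2]<.285)&(np.hypot(p[...,0]-.53,p[...,1])<.035)
hs=cv2.cvtColor(s['image'],cv2.COLOR_RGB2HSV)
A=np.arctan2(P[:,1]+.003,P[:,0]-.525); k=(A>-2.2)&(A<2.2)
print('pot',circ(P[k],.075),'knob',np.median(p[m],0).round(4))
m=(hs[...,2]>120)&(hs[...,1]<50)&(p[...,2]>.245)&(p[...,2]<.262)&(np.hypot(p[...,0]-.53,p[...,1])<.09)
q=p[m]; r,*_=np.linalg.lstsq(np.c_[q[:,:2],np.ones(len(q))],q[:,2],rcond=None); print('lid tilt',r[:2].round(4),q[:,2].mean().round(4))
st=manip.read_state(); print(st['time_s'],st['position'].round(4),st['wrist_force'].round(2))
E
python3 m.py
```

```text
pot (array([ 0.523 , -0.0047]), 0.0011) knob [ 0.5231 -0.007   0.2749]
lid tilt [-0.0091  0.0035] 0.2547
4.75 [ 0.4377 -0.011   0.2312] [-2.8  -0.82  0.32]
```

Contact as expected at about 2.8 N: the pot has moved about 5.5 mm and is level. Continuing.

Emit:
{"name": "jog_arm", "arguments": {
  "steps": [
    [-0.002,0,0,0,0,0,0.25],
    [-0.002,0,0,0,0,0,0.25],
    [-0.002,0,0,0,0,0,0.25],
    [-0.002,0,0,0,0,0,0.25],
    [-0.001,0,0,0,0,0,0.25],
    [0,0,0,0,0,0,0.25]
  ]
}}

```text
time_s: 5.5
position: [0.4468, -0.01, 0.2313]
tcp_rot: [-3.142, 0.001, -3.036]
wrist_force: [-1.8, 0.2, -0.3]
grip_width: 0.0215
```

```bash
python3 m.py
```

```text
pot (array([ 0.5323, -0.0036]), 0.0011) knob [ 0.5328 -0.0062  0.2751]
lid tilt [-0.0094  0.0056] 0.2546
5.55 [ 0.4468 -0.01    0.2313] [-1.9   0.12 -0.5 ]
```

Emit:
{"name": "jog_arm", "arguments": {
  "steps": [
    [-0.0015,0,0,0,0,0,0.25],
    [-0.001,0,0,0,0,0,0.25],
    [0,0,0,0,0,0,0.25],
    [0.003,0,0,0,0,0,0.25],
    [0.01,0,0,0,0,0,0.25],
    [0.015,0,0,0,0,0,0.25],
    [0.01,0,0,0,0,0,0.25],
    [0,0,-0.04,0,0,0,0.25],
    [0,0,-0.06,0,0,0,0.25],
    [0,0,-0.06,0,0,0,0.25]
  ]
}}

```text
time_s: 6.8
position: [0.4107, -0.0141, 0.3932]
tcp_rot: [3.141, 0.001, -3.036]
wrist_force: [1.1, 0.0, 0.4]
grip_width: 0.021
```

Emit:
{"name": "jog_arm", "arguments": {
  "steps": [
    [0,0.055,0,0,0,0,0.25],
    [0,0.055,0,0,0,0,0.25],
    [0,0.055,0,0,0,0,0.25],
    [0,0.055,0,0,0,0,0.25],
    [0,0.055,0,0,0,0,0.25],
    [0,0,0,0,0,0,0.25],
    [0,0,0,0,0,0,0.25]
  ]
}}

```text
time_s: 7.68
position: [0.3824, 0.259, 0.3914]
tcp_rot: [-3.141, 0.001, -3.037]
wrist_force: [0.2, -0.4, -0.3]
grip_width: 0.0215
```

```bash
python3 m.py
python3 - <<'E'
from h import *
t=cap('top'); s=dict(np.load('side.npz'))
for n,c in(('top',t),('side',s)):
    o=measure(c,(.536,0)); p=o['p']; m=(p[...,2]>.262)&(o['near']<.06)
    P=o['rim']; P=P[np.hypot(P[:,0]-.535,P[:,1])<.125]
    print(n,'pot',circ(o['pot']),circ(o['pot'],.075),'rim',circ(P),circ(P,.115),'clay',circ(o['clay']),'knob',np.median(p[m],0).round(4))
a=cv2.resize(t['image'][170:320,290:450],(400,375),interpolation=cv2.INTER_CUBIC)
b=cv2.resize(s['image'][185:335,240:400],(400,375),interpolation=cv2.INTER_CUBIC)
cv2.imwrite('pics/post.png',np.hstack([a,b])[...,::-1])
E
```

```text
pot (array([ 0.5346, -0.003 ]), 0.0011) knob [ 0.5352 -0.0051  0.275 ]
lid tilt [-0.0001  0.0035] 0.2544
7.725 [0.3827 0.2584 0.3915] [-0.31 -0.49  0.66]
top pot (array([ 5.365e-01, -4.000e-04,  7.380e-02]), 0.0005) (array([ 5.365e-01, -4.000e-04]), 0.0011) rim (array([5.369e-01, 1.000e-04, 1.149e-01]), 0.0005) (array([5.369e-01, 1.000e-04]), 0.0005) clay (array([5.364e-01, 4.000e-04, 1.066e-01]), 0.0006) knob [5.357e-01 5.000e-04 2.747e-01]
side pot (array([ 0.5352, -0.003 ,  0.0754]), 0.0012) (array([ 0.5354, -0.0029]), 0.0013) rim (array([ 0.5359, -0.0041,  0.1161]), 0.0009) (array([ 0.5357, -0.005 ]), 0.0009) clay (array([0.5372, 0.0042, 0.113 ]), 0.005) knob [ 0.5354 -0.0059  0.2747]
```

View pics/post.png

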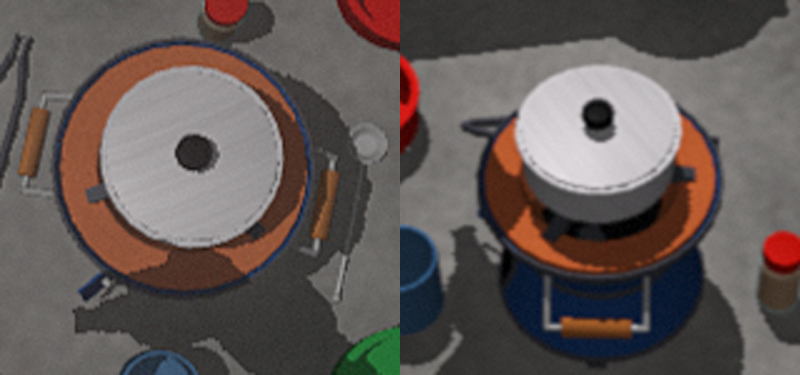

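The pot (left half, lid centred at about (192,156)) now sits concentric with the rim, lid flush, arm clear. Top camera offset is about 0.6 mm, side camera about 1–2 mm. Handing in.

```bash
python3 -c "
from rig import manip
print(manip.sign_off(), manip.read_state()['wrist_force'])"
```

```text
the job is handed in; nothing more can be done
the job is handed in; nothing more can be done
```

The pot is centred on the stove and I've handed the job in. I slid it about 17 mm with the two fingertips low on the flange's near side, in three short pushes. The wrist force read at most about 2.8 N at the pauses. Then I backed off, lifted and drew the arm clear, finishing at about 7.7 s of the 58 s allowed.

**Last checks:**
- **Centring:** the top camera puts the pot about 0.6 mm from the stove's axis. The side camera says 1–2 mm, against the 6 mm limit. The two disagree slightly in y, which fits the 2 mm calibration.
- **Level and lid:** the lid slopes by no more than 0.004 rad. The lid face and knob heights (0.254 and 0.275 m) were the same before and after, so the lid is seated.
- **Bystanders and arm:** the jar, mug, spoon and tongs near the stove looked unmoved in the final crop. I did not measure them or look again at the bowl and spoon on the shelf, but the arm went nowhere near those after leaving its start. The arm finished clear of everything.

The measured starting offset, about 17.3 mm, is at the low end of the stated 17–26 mm. That still leaves the final position well inside tolerance.

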